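# Snap the sprung bar across the board test jig

## Robot

A 7-joint arm with a two-finger parallel gripper is mounted at the origin on a cart in front of the work surface, level with it; the furniture and walls round the work are solid. World frame = base frame: x ahead of the robot, y to its left, z up, the work surface at z = 0. Lengths are in m, angles in rad, forces in N, time in s.
With the tool pointing down it reaches from about 0.425 to 1.025 m from the base axis. Payload 9.4 kg.
Tool frame: the origin (TCP) lies between the finger pads; the fingertips stand 14 mm ahead of it and the grasp point (between the pads) lies 5 mm behind it; x points along the fingers, z is the direction in which the jaws open and shut, and the axes are right-handed (so a half turn about x gives the same grasp; the last joint's range is limited). The gripper opens to 93 mm and grips with 3 to 60 N. Pads are 15 mm wide; open, the fingers measure 128 mm over their backs; the gripper's body (75 mm by 188 mm) begins 65 mm behind the grasp point.
Start: joints at [1.244, 0.599, -0.003, 1.599, 0.002, 0.943, -0.08], TCP at [0.179, -0.702, 0.233] pointing down, gripper open.
Joint ranges: [-2.57, 2.57], [-0.35, 1.97], [-1.29, 1.29], [0.11, 2.56], [-1.05, 4.19], [0.11, 1.86], [-2.63, 2.63]. Speed limits (rad/s): [2.22, 2.22, 3.01, 3.01, 3.14, 3.14, 3.14].

## Interface

Orientations are given as a rotation vector (axis times angle).
In Python, from bench import arm gives the robot as it stands.
- The arm moves only by the tool move_arm, never from a script. Its argument "targets" is a list of rows, each an object of numbers: "hand": the closure, from 0 (fully open) to 1 (shut); "dx", "dy", "dz": the shift along the world's x, y, z in m; "rx", "ry", "rz": the turn, a rotation vector about the world's x, y, z in degrees. A call has 1 to 8 rows; each row is the pose to reach, as a shift and turn from the pose measured when the call began; what a row does not reach only later rows make up. A row lasts 1/10 s, in which the tool goes at most 50 mm and 8.59 degrees, less where a joint would pass 70% of its speed; a pose out of reach is approached as far as the arm can. A call with a gripper value outside its range is refused whole. The fingers move at their own pace and stop on an object; the grip force is fixed at half the most. Time passes only in rows, so rows that repeat a pose let the fingers close. It gives the time, the measured TCP pose, the force and the opening at its end, in the units of the state.
- arm.get_obs(): the state, without advancing time (a new reading comes with each control period).
- arm.capture(name): name is "scene" or "top"; returns a dict with "img" (420x560x3 uint8, blue, green, red), "depth" (420x560 float32, m along the optical axis (not along the pixel's ray), 0 where there is no reading), "mtx" (3x3 intrinsics, pixels), "distortion" ([k1, k2, p1, p2, k3] as OpenCV has them; the pictures are not rectified), "rvec" (rotation vector, rad) and "tvec" (3), from world to camera coordinates, as OpenCV has them. Camera axes: x right, y down, z forward; pixel columns grow to the right and rows downward; lengths in m; the calibration is good to about 2 mm. A picture is of the moment at which its call begins.
- arm.job_done(): hands the job in, once; it reports no verdict.
The state is a dict: "time_s": time; "qpos": joint angles; "joint_velocities": joint speeds; "joint_torque": joint torques, N m; "tool_pos": TCP position; "tool_rot": TCP orientation; "ft_force": force on the tool from outside, world axes, zero at the start; "moment": the same for the moment, N m; "opening": finger opening in m.
Only numpy, scipy, OpenCV 4.12 (cv2) and the standard library are available. Lean on these libraries where they do the work, as an engineer would, in place of code of your own. Each camera call takes 0.05 s, during which the arm holds its last target.

## Task

Fit the long sprung bar (the one with yellow ears) across the board test jig: squeeze its two ears together so that its end pins draw in, lower it between the two uprights onto the grey rest posts, and let go so that both pins spring out into the recesses of the uprights. Leave the short bar with red ears where it lies.

Things in the scene. Friction and masses are not known exactly. Their poses are not given: they have to be found in the camera images.
- bar_grip (a point): Where to grip the long bar: midway between its two upright yellow ears, 46 mm above its underside; y along the bar, z up. Ears are 24 mm wide (x), 8 mm thick, tops 62 mm above the underside, outer faces 68 mm apart when free, 36 mm fully squeezed. A grip of 10 to 25 N closing along y on their outer faces squeezes the bar fully and carries it (160 g). Either way round is right.
- bar: The long sprung bar, origin at the centre of its underside, y along it: an aluminium housing 26 x 120 x 20 mm, lying flat on the bench at the start. A steel pin 10 mm thick stands out of each end, axis 10 mm above the underside, tips 168 mm apart when free. Pushing an ear in draws its pin in.
- bar_left (a joint): How far the yellow ear at the bar's +y end, with its pin, is pushed in (m): 0 free, 0.016 hard stop, about 0.001 when the pin is in its recess. Spring 1.3 N at 0, 5.3 N at 0.016. Fully squeezed the pin tips are 136 mm apart.
- bar_right (a joint): The same for the yellow ear and pin at the bar's -y end.
- jig_seat (a point): Where the bar's grip point comes when the bar is home in the jig: midway between the uprights, 80 mm above the bench; the bar must lie along this frame's y, z up. Two grey rest posts with black pads, tops 34 mm above the bench and 104 mm apart along y, carry the housing at the height where the pins face the recesses.
- jig: The fixed board test jig, origin at the centre of its underside: aluminium base 100 x 206 x 12 mm, green circuit board, and at +y and -y a dark upright 60 mm wide, 62 mm high, inner faces 150 mm apart. In each inner face a yellow-lined recess 34 mm wide, 8 mm deep, from 34 to 52 mm above the bench, closed above by a lip, so the pins must be drawn in to pass.
- short_bar_grip (a point): The point midway between the ears of the other bar, 46 mm above its underside. It is built alike but has red ears, a housing only 90 mm long and pin tips 132 mm apart: too short for this jig, to be left alone.

How it is judged:
By the outcome, as a careful person would: the job done as asked, in the order asked, and still so for the second after the job is handed in, with the robot touching nothing.
It also fails if it takes over 40 s, if anything falls off the work surface, if the arm or the gripper's body presses on something with over 40 N, if the wrist force passes 120 N, or if a joint passes its speed limit or range.

## Working session

There is one attempt and no reset: what is moved stays moved. The work goes in short steps, Python scripts to look and compute and a tool call to move; the robot and the scene stay as the last step left them, time stands still between calls to the robot, and variables do not carry over. Pictures are saved under pics/ and viewed, and the job is handed in when it is done.

Besides the shell and the picture viewer there is one more tool, called after ">>>" as name(argument=value, ...) on one line, values as JSON. move_arm: Moves the arm, as the interface text tells. Its arguments: {"type":"object","properties":{"targets":{"type":"array"}},"required":["targets"]}

```bash
mkdir -p pics; ls; python3 - <<'E'
from bench import arm
import cv2,numpy as np,pickle
o=arm.get_obs();print(o)
for n in("scene","top"):
    c=arm.capture(n);cv2.imwrite(f"pics/{n}0.png",c["img"]);pickle.dump(c,open(n+"0.pkl","wb"))
    print(n,c["mtx"],c["distortion"],c["rvec"],c["tvec"])
E
```

```text
pics
{'time_s': 0.0, 'qpos': array([ 1.24431398,  0.60009336, -0.00255336,  1.60015532,  0.00180317,
        0.94288429, -0.07979597]), 'joint_velocities': array([ 0.00033977,  0.00051831,  0.00132718, -0.00037188,  0.00011769,
        0.0018446 , -0.0011395 ]), 'joint_torque': array([ 5.16031923e-04, -7.65104628e+01,  1.49809398e+00, -2.52362359e+01,
       -5.24707104e-02,  1.68689189e-02,  1.42168674e-04]), 'tool_pos': array([ 0.17908543, -0.7020399 ,  0.23177367]), 'tool_rot': array([ 1.02408043,  1.31841954, -1.02269478]), 'ft_force': array([-0.02746999,  0.19101303, -0.42189652]), 'moment': array([-0.02701097,  0.00935093, -0.03367198]), 'opening': 0.0931400288272041}
scene [[441.32728368   0.         272.00988424]
 [  0.         441.32728368 210.22332374]
 [  0.           0.           1.        ]] [-0.07953777  0.          0.          0.          0.        ] [ 0.7645929  -2.41919997  1.27404958] [0.30210769 0.33226421 0.52347632]
top [[481.64691267   0.         276.88043936]
 [  0.         481.64691267 206.0464779 ]
 [  0.           0.           1.        ]] [-0.05586938  0.          0.          0.          0.        ] [ 2.12446569 -2.1493293   0.09253463] [-0.17660938  0.50872101  0.8679902 ]
```

View pics/scene0.png

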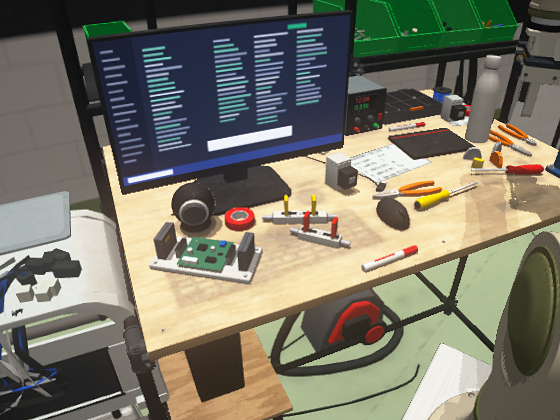

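View pics/top0.png

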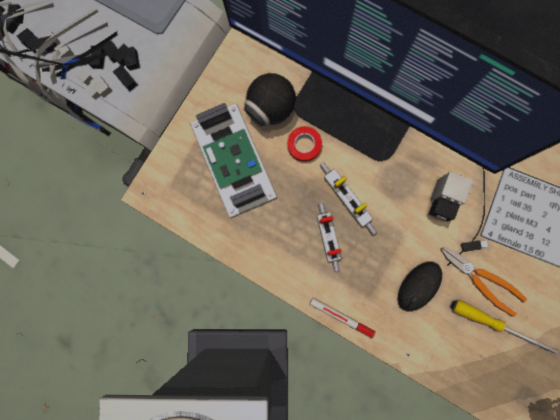

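The top picture shows the long bar (yellow ears) near (348,198), the short bar (red ears) near (330,238) and the jig near (233,160). The monitor overhangs behind them. I'll enlarge these areas next.

```bash
python3 - <<'E'
import cv2,pickle
c=pickle.load(open("top0.pkl","rb"))["img"]
cv2.imwrite("pics/bar_z.png",cv2.resize(c[150:280,290:400],None,fx=5.4,fy=4.6*0+4.6,interpolation=cv2.INTER_CUBIC) if 0 else cv2.resize(c[155:275,295:395],None,fx=5,fy=5,interpolation=cv2.INTER_CUBIC))
cv2.imwrite("pics/jig_z.png",cv2.resize(c[95:220,180:285],None,fx=4.8,fy=4.8,interpolation=cv2.INTER_CUBIC))
E
```

```text
(no output)
```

View pics/bar_z.png

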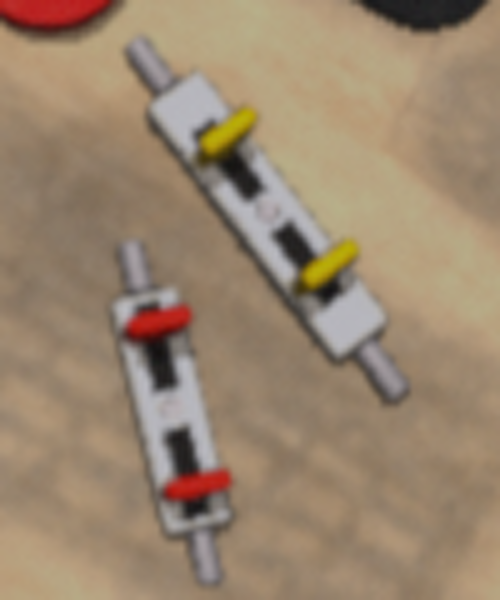

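View pics/jig_z.png

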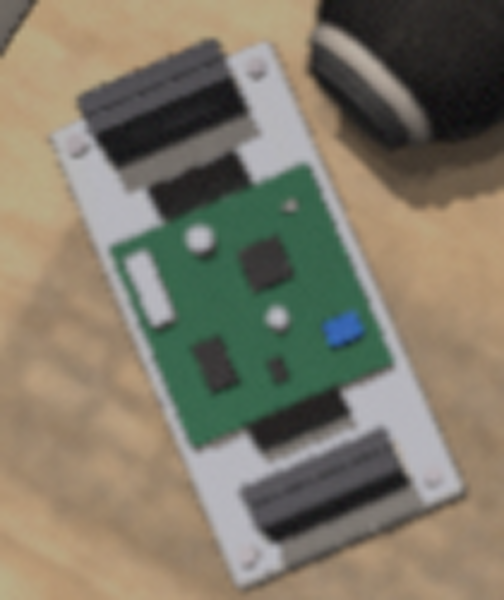

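The crops give these enlarged pixels. Bar pin tips are at (135,45) and (398,393), and ear tops at about (230,125) and (330,255). Jig base corners are at (275,42), (52,135), (240,588) and (465,490).

```bash
cat > h.py <<'E'
import numpy as np,cv2,pickle
from scipy.optimize import least_squares
def load(n): return pickle.load(open(n+".pkl","rb"))
def proj(c,P): return cv2.projectPoints(np.asarray(P,float).reshape(-1,1,3),c["rvec"],c["tvec"],c["mtx"],c["distortion"])[0][:,0]
def pix2w(c,uv,z):
    n=cv2.undistortPoints(np.array(uv,float).reshape(-1,1,2),c["mtx"],c["distortion"])[:,0]
    R=cv2.Rodrigues(c["rvec"])[0];t=np.ravel(c["tvec"]);C=-R.T@t
    d=np.c_[n,np.ones(len(n))]@R
    return C+d*((np.broadcast_to(z,len(n))-C[2])/d[:,2])[:,None]
def cloud(c):
    d=c["depth"];v,u=np.nonzero(d>0);n=cv2.undistortPoints(np.c_[u,v].astype(float).reshape(-1,1,2),c["mtx"],c["distortion"])[:,0]
    z=d[v,u];R=cv2.Rodrigues(c["rvec"])[0]
    return u,v,(np.c_[n*z[:,None],z]-np.ravel(c["tvec"]))@R
def loc(p,L):
    x,y,a=p[:3];L=np.asarray(L,float);cs,s=np.cos(a),np.sin(a)
    return np.c_[x+cs*L[:,0]-s*L[:,1],y+s*L[:,0]+cs*L[:,1],L[:,2]]
def box(x0,x1,y0,y1,z0,z1):
    b=[(x0,y0),(x1,y0),(x1,y1),(x0,y1)];return [(*q,z) for z in(z0,z1) for q in b]
E=[(0,1),(1,2),(2,3),(3,0),(4,5),(5,6),(6,7),(7,4),(0,4),(1,5),(2,6),(3,7)]
BAR=[box(-.013,.013,-.06,.06,0,.02)]+[box(-.012,.012,*s,.02,.062) for s in((.026,.034),(-.034,-.026))]+[box(-.005,.005,*s,.005,.015) for s in((.06,.084),(-.084,-.06))]
JIG=[box(-.05,.05,-.103,.103,0,.012)]+[box(-.03,.03,*s,.012,.062) for s in((.075,.1),(-.1,-.075))]
def draw(c,p,M,col,z=0,scale=1,off=(0,0),im=None):
    for b in M:
        w=loc(p,b);w[:,2]+=z
        q=((proj(c,w)-off+.5)*scale-.5)
        for i,j in E: cv2.line(im,tuple(int(round(k)) for k in q[i]),tuple(int(round(k)) for k in q[j]),col,1,cv2.LINE_AA)
E
python3 - <<'E'
from h import *
c=load("top0");s=load("scene0")
zb=lambda L:(np.array(L,float)+.5)/5-.5+[295,155]
zj=lambda L:(np.array(L,float)+.5)/4.8-.5+[180,95]
tips=pix2w(c,zb([(135,45),(398,393)]),.010);ears=pix2w(c,zb([(230,122),(330,255)]),.062)
print("tips",tips,np.linalg.norm(tips[0]-tips[1]),"ears",ears,np.linalg.norm(ears[0]-ears[1]))
jc=pix2w(c,zj([(275,42),(52,135),(240,588),(465,490)]),.012);print("jig",jc,[np.linalg.norm(jc[i]-jc[i-1]) for i in range(4)])
u,v,P=cloud(c)
d=tips[0]-tips[1];pb=[*((tips[0]+tips[1])/2)[:2],np.arctan2(-d[0],d[1])]
d=(jc[0]+jc[1]-jc[2]-jc[3]);pj=[*jc.mean(0)[:2],np.arctan2(-d[0],d[1])]
print("bar",pb,"jig",pj)
for nm,p,r in(("bar",pb,.1),("jig",pj,.12)):
    m=np.hypot(P[:,0]-p[0],P[:,1]-p[1])<r; h=P[m][:,2]; print(nm,np.histogram(h,bins=np.arange(-.01,.08,.004)))
np.savez("p.npz",pb=pb,pj=pj)
for n,k,a,off,sz in(("top",c,5,(185,90),(160,110)),("scene",s,4,(140,190),(190,100))):
    im=k["img"];x0,y0=off
    w,h=(200,150) if n=="top" else (200,100); sc=4 if n=="top" else 4
    cr=cv2.resize(im[y0:y0+h,x0:x0+w],None,fx=sc,fy=sc,interpolation=cv2.INTER_CUBIC)
    draw(k,pb,BAR,(255,0,255),0,sc,off,cr);draw(k,pj,JIG,(0,255,255),0,sc,off,cr)
    cv2.imwrite(f"pics/ov_{n}.png",cr)
E
```

```text
tips [[ 0.58978296 -0.26828227  0.01      ]
 [ 0.45505559 -0.3640218   0.01      ]] 0.16528012833857142 ears [[ 0.54971647 -0.29885638  0.062     ]
 [ 0.50104013 -0.33315244  0.062     ]] 0.059544987086092536
jig [[ 0.71297309 -0.10518293  0.012     ]
 [ 0.67585216 -0.01371767  0.012     ]
 [ 0.48886024 -0.09179536  0.012     ]
 [ 0.52669857 -0.18125474  0.012     ]] [np.float64(0.20120913842851434), np.float64(0.09871097683548861), np.float64(0.2026378596047753), np.float64(0.09713249335767342)]
bar [np.float64(0.5224192777902592), np.float64(-0.3161520337809943), np.float64(-0.9529804741180687)] jig [np.float64(0.6010960164818858), np.float64(-0.09798767454839016), np.float64(-1.1791553574150693)]
bar (array([   3, 1325, 5017,  381,   75,  220,  386,  796,   61,    6,    9,
          6,    7,    8,   16,    9,   22,  119,   42,    0,    0,    0]), array([-0.01 , -0.006, -0.002,  0.002,  0.006,  0.01 ,  0.014,  0.018,
        0.022,  0.026,  0.03 ,  0.034,  0.038,  0.042,  0.046,  0.05 ,
        0.054,  0.058,  0.062,  0.066,  0.07 ,  0.074,  0.078]))
jig (array([   1, 1043, 4038,  334,  481, 1475,  526, 1479,  299,  206,  232,
        132,   39,   37,   41,   43,   81,  457,  232,   44,   63,   91]), array([-0.01 , -0.006, -0.002,  0.002,  0.006,  0.01 ,  0.014,  0.018,
        0.022,  0.026,  0.03 ,  0.034,  0.038,  0.042,  0.046,  0.05 ,
        0.054,  0.058,  0.062,  0.066,  0.07 ,  0.074,  0.078]))
```

View pics/ov_top.png

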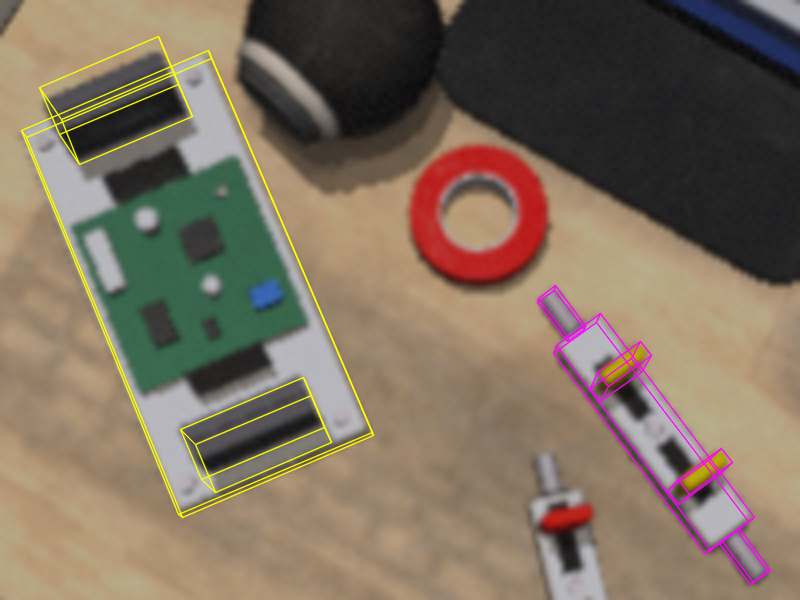

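View pics/ov_scene.png

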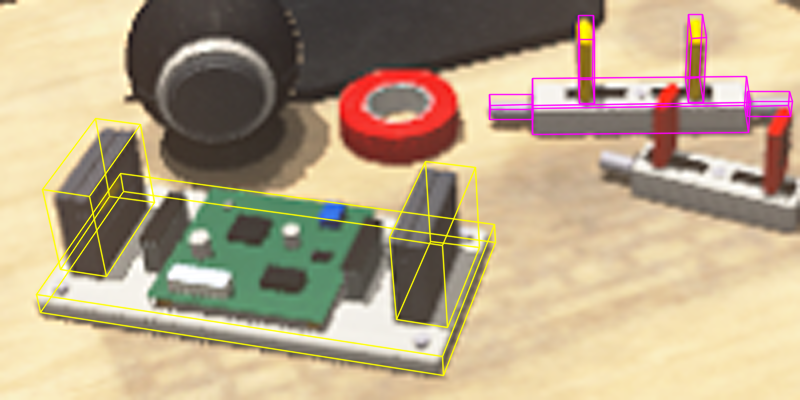

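```bash
python3 - <<'E'
from h import *
from bench import arm
from scipy.spatial.transform import Rotation as R
o=arm.get_obs();r=R.from_rotvec(o["tool_rot"]).as_matrix();print(r.round(3))
p=np.load("p.npz");
for nm in("pb","pj"):
    a=p[nm][2];y=np.array([-np.sin(a),np.cos(a)]);ang=np.degrees(np.arctan2(y[1],y[0]));cur=np.degrees(np.arctan2(r[1,2],r[0,2]))
    print(nm,p[nm],"ydir deg",ang,"cur",cur,"rz",(ang-cur+90)%180-90)
for n in("top","scene"):
    u,v,P=cloud(load(n+"0"))
    # height map on 5cm grid
    print(n);xs=np.arange(.3,.95,.05);ys=np.arange(-.5,.15,.05)
    print("      "," ".join(f"{y:5.2f}" for y in ys))
    for x in xs:
        row=[]
        for y in ys:
            m=(abs(P[:,0]-x)<.025)&(abs(P[:,1]-y)<.025);row.append(f"{np.percentile(P[m,2],99)*1000:5.0f}" if m.sum()>3 else "    .")
        print(f"{x:5.2f} "," ".join(row))
    # bench plane
    m=(abs(P[:,2])<.012)&(abs(P[:,0]-.5)<.15)&(abs(P[:,1]+.25)<.2);print("bench z med",np.median(P[m,2]))
E
```

```text
[[-0.     0.969  0.247]
 [ 0.001  0.247 -0.969]
 [-1.    -0.    -0.001]]
pb [ 0.52241928 -0.31615203 -0.95298047] ydir deg 35.39824087465848 cur -75.68385257560242 rz -68.91790654973912
pj [ 0.60109602 -0.09798767 -1.17915536] ydir deg 22.43937462987641 cur -75.68385257560242 rz -81.87677279452117
top
       -0.50 -0.45 -0.40 -0.35 -0.30 -0.25 -0.20 -0.15 -0.10 -0.05 -0.00  0.05  0.10
 0.30     26    28    27    16    17    17     4  -924  -919  -918  -921  -921  -920
 0.35     26    37    34     3     3    15     3     3     .  -919  -920  -920  -920
 0.40     24    33     3     3    63    34     3     3     3     3  -927  -920  -918
 0.45      6     3     3    19    23    60     3     3     3     3     3     2  -926
 0.50     80    70     3    62    62    62     3    63    63     4     3     3     3
 0.55     80     3     3     3    63    14    10    64    61    21     3     3     3
 0.60    403   402    15    15    15    21    21    27    29    30     3     3     2
 0.65    403   403   403   394    15    22    87    88    36    64    13     4    32
 0.70    259     .   404   402  
[... 959 characters left out ...]
  70     0     0    60    17     1    61    33    19     1     1     1
 0.60    401   398    13    12     8    19    18    26    26    27     1     1     1
 0.65     -0   401   400   396    12    18    87    88    55    61    13     1    29
 0.70     -0    13   401   400   399    13   100   100    67    62    11    17    34
 0.75     -1    13    13    43   401   401   399    92    -0     1     7    29    56
 0.80      .     .     .    13    13   402   401   400   369     1    23    32    57
 0.85      .     .     .     .    11     0     1   402   400    11    31    44    42
 0.90      .     .     .     .     .    -0     1   250   444    28    45    47    46
bench z med -0.0014282555647962243
```

Both cameras agree: the bar is at (0.522,-0.316) with its y axis at 35.4°, and the jig is at (0.601,-0.098) with its y axis at 22.4°. The monitor is about 13 cm clear of the grip. I'll turn by +111° because that keeps the last joint well within its range.

>>> move_arm(targets=[{"dx":0.023,"dy":0.026,"dz":0,"rz":7.4,"hand":0},{"dx":0.046,"dy":0.052,"dz":0,"rz":14.8,"hand":0},{"dx":0.069,"dy":0.078,"dz":0,"rz":22.2,"hand":0},{"dx":0.092,"dy":0.104,"dz":0,"rz":29.6,"hand":0},{"dx":0.115,"dy":0.13,"dz":0,"rz":37,"hand":0},{"dx":0.138,"dy":0.156,"dz":0,"rz":44.4,"hand":0},{"dx":0.161,"dy":0.182,"dz":0,"rz":51.8,"hand":0},{"dx":0.184,"dy":0.208,"dz":0,"rz":59.2,"hand":0}])

```text
schema error: expected keys hand, dx, dy, dz, rx, ry, rz
```

>>> move_arm(targets=[{"dx":0.023,"dy":0.026,"dz":0,"rx":0,"ry":0,"rz":7.4,"hand":0},{"dx":0.046,"dy":0.052,"dz":0,"rx":0,"ry":0,"rz":14.8,"hand":0},{"dx":0.069,"dy":0.078,"dz":0,"rx":0,"ry":0,"rz":22.2,"hand":0},{"dx":0.092,"dy":0.104,"dz":0,"rx":0,"ry":0,"rz":29.6,"hand":0},{"dx":0.115,"dy":0.13,"dz":0,"rx":0,"ry":0,"rz":37,"hand":0},{"dx":0.138,"dy":0.156,"dz":0,"rx":0,"ry":0,"rz":44.4,"hand":0},{"dx":0.161,"dy":0.182,"dz":0,"rx":0,"ry":0,"rz":51.8,"hand":0},{"dx":0.184,"dy":0.208,"dz":0,"rx":0,"ry":0,"rz":59.2,"hand":0}])

```text
time_s: 0.9
tool_pos: [0.3637, -0.4928, 0.2316]
tool_rot: [0.222, 1.561, -0.221]
ft_force: [0.9, 0.1, 0.2]
opening: 0.0929
```

>>> move_arm(targets=[{"dx":0.02,"dy":0.022,"dz":0,"rx":0,"ry":0,"rz":6.5,"hand":0},{"dx":0.04,"dy":0.044,"dz":0,"rx":0,"ry":0,"rz":13,"hand":0},{"dx":0.06,"dy":0.066,"dz":0,"rx":0,"ry":0,"rz":19.5,"hand":0},{"dx":0.08,"dy":0.088,"dz":0,"rx":0,"ry":0,"rz":26,"hand":0},{"dx":0.1,"dy":0.11,"dz":-0.02,"rx":0,"ry":0,"rz":32.5,"hand":0},{"dx":0.12,"dy":0.132,"dz":-0.045,"rx":0,"ry":0,"rz":39,"hand":0},{"dx":0.14,"dy":0.155,"dz":-0.07,"rx":0,"ry":0,"rz":45.5,"hand":0},{"dx":0.159,"dy":0.177,"dz":-0.09,"rx":0,"ry":0,"rz":52,"hand":0}])

```text
time_s: 1.7
tool_pos: [0.523, -0.3147, 0.1402]
tool_rot: [-0.493, 1.516, 0.494]
ft_force: [1.1, -1.0, 0.4]
opening: 0.0929
```

```bash
python3 - <<'E'
from h import *
from bench import arm
from scipy.spatial.transform import Rotation as R
for n in("scene","top"):
    c=arm.capture(n);cv2.imwrite(f"pics/{n}1.png",c["img"]);pickle.dump(c,open(n+"1.pkl","wb"))
o=arm.get_obs();r=R.from_rotvec(o["tool_rot"]).as_matrix();print(o["time_s"],o["tool_pos"],o["qpos"],o["ft_force"]);print(r.round(3),np.degrees(np.arctan2(r[1,2],r[0,2])))
s=load("scene1")["img"];cv2.imwrite("pics/s1z.png",cv2.resize(s[120:270,230:400],None,fx=4,fy=4,interpolation=cv2.INTER_CUBIC))
E
```

```text
1.8 [ 0.52427201 -0.31120965  0.13900514] [ 0.77810424  0.62327434 -0.50225881  1.92642575  0.44398393  0.70710669
  0.64447272] [ 0.46532533  0.04661153 -0.62895022]
[[-0.003 -0.592  0.806]
 [ 0.003  0.806  0.592]
 [-1.     0.005 -0.001]] 36.32859570980572
```

View pics/s1z.png

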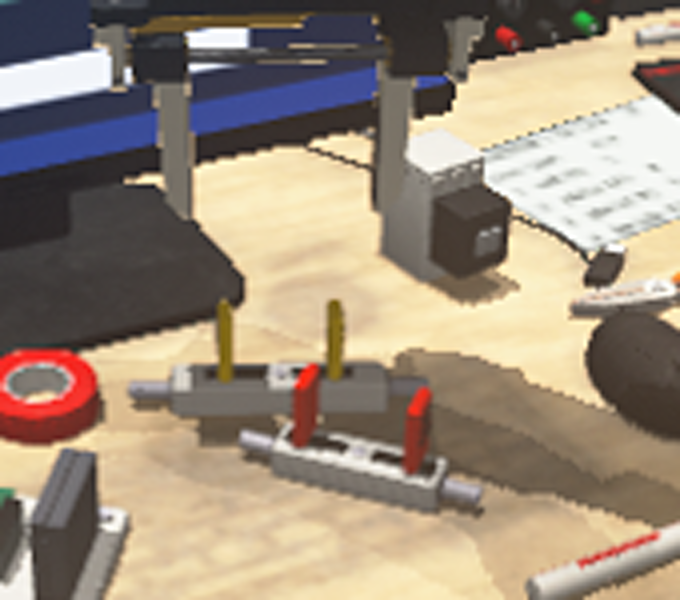

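View pics/top1.png

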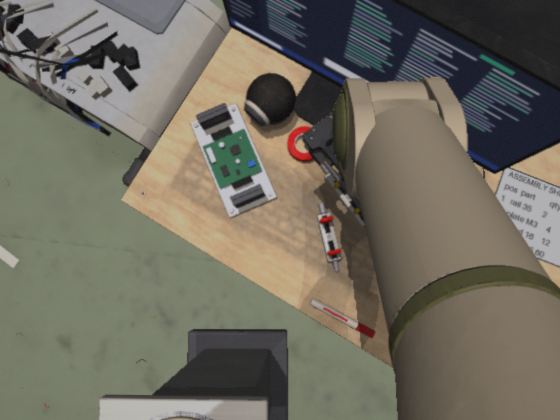

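```bash
python3 - <<'E'
from h import *
from scipy.spatial import cKDTree
for n in("top","scene"):
    a,b=load(n+"0"),load(n+"1")
    u,v,P=cloud(b);d0=a["depth"][v,u];d1=b["depth"][v,u]
    arm=(d0-d1>.03)&(P[:,2]>.1)
    pts=P[arm]
    _,_,P0=cloud(load("scene0"));_,_,P1=cloud(load("top0"));Q=np.r_[P0,P1]
    mon=Q[(Q[:,2]>.1)&(Q[:,2]<.45)&(Q[:,0]>.5)&(Q[:,0]<1)&(Q[:,1]>-.8)&(Q[:,1]<0)]
    dd,i=cKDTree(mon).query(pts);k=np.argsort(dd)[:400:100]
    for j in k: print(n,pts[j].round(3),mon[i[j]].round(3),dd[j].round(3))
E
```

```text
top [ 0.613 -0.271  0.25 ] [ 0.697 -0.326  0.259] 0.1
top [ 0.59  -0.269  0.251] [ 0.697 -0.326  0.259] 0.12
top [ 0.593 -0.25   0.249] [ 0.702 -0.316  0.261] 0.129
top [ 0.568 -0.339  0.482] [ 0.656 -0.398  0.4  ] 0.134
scene [ 0.614 -0.288  0.252] [ 0.697 -0.326  0.259] 0.091
scene [ 0.579 -0.294  0.247] [ 0.682 -0.352  0.254] 0.118
scene [ 0.553 -0.318  0.251] [ 0.658 -0.385  0.269] 0.127
scene [ 0.569 -0.274  0.173] [ 0.679 -0.354  0.189] 0.137
```

The gripper clears the monitor by about 9 cm. In the enlarged view the fingers (columns 175 and 393) straddle the yellow ears (225 and 335) symmetrically, so I'll descend.

>>> move_arm(targets=[{"dx":-0.001,"dy":-0.005,"dz":-0.02,"rx":0,"ry":0,"rz":-0.9,"hand":0},{"dx":-0.001,"dy":-0.005,"dz":-0.04,"rx":0,"ry":0,"rz":-0.9,"hand":0},{"dx":-0.001,"dy":-0.005,"dz":-0.06,"rx":0,"ry":0,"rz":-0.9,"hand":0},{"dx":-0.001,"dy":-0.005,"dz":-0.075,"rx":0,"ry":0,"rz":-0.9,"hand":0},{"dx":-0.001,"dy":-0.005,"dz":-0.088,"rx":0,"ry":0,"rz":-0.9,"hand":0},{"dx":-0.001,"dy":-0.005,"dz":-0.096,"rx":0,"ry":0,"rz":-0.9,"hand":0},{"dx":-0.001,"dy":-0.005,"dz":-0.098,"rx":0,"ry":0,"rz":-0.9,"hand":0},{"dx":-0.001,"dy":-0.005,"dz":-0.098,"rx":0,"ry":0,"rz":-0.9,"hand":0}])

```text
time_s: 2.6
tool_pos: [0.5234, -0.3162, 0.0411]
tool_rot: [-0.481, 1.518, 0.488]
ft_force: [0.9, 0.1, 0.8]
opening: 0.0931
```

```bash
python3 - <<'E'
from h import *
from bench import arm
c=arm.capture("scene");cv2.imwrite("pics/s2z.png",cv2.resize(c["img"][130:280,230:400],None,fx=4,fy=4,interpolation=cv2.INTER_CUBIC))
o=arm.get_obs();print(o["time_s"],o["tool_pos"],o["ft_force"],o["opening"])
E
```

```text
2.65 [ 0.52350201 -0.31634334  0.04141606] [0.12191296 0.54557447 0.07199743] 0.09259886585465714
```

View pics/s2z.png

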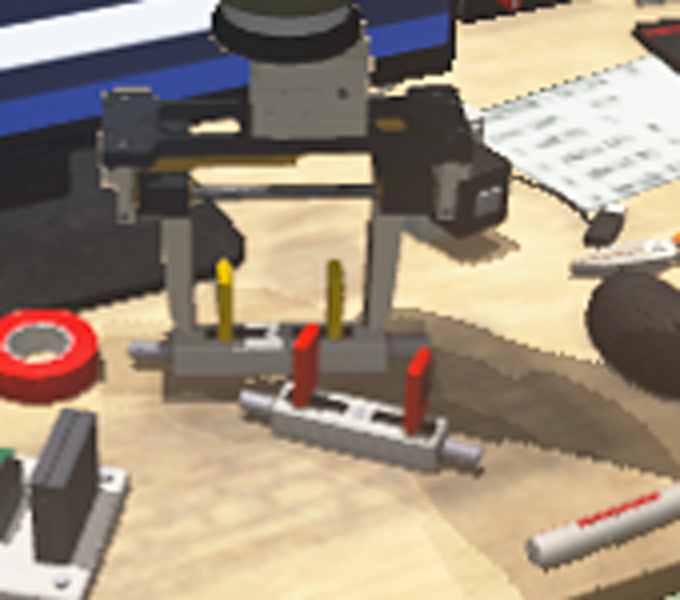

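The fingers (180 and 385) stand outside both yellow ears (225 and 335), clear of the short bar. I'll close now.

>>> move_arm(targets=[{"dx":0,"dy":0,"dz":0,"rx":0,"ry":0,"rz":0,"hand":0.5},{"dx":0,"dy":0,"dz":0,"rx":0,"ry":0,"rz":0,"hand":1},{"dx":0,"dy":0,"dz":0,"rx":0,"ry":0,"rz":0,"hand":1},{"dx":0,"dy":0,"dz":0,"rx":0,"ry":0,"rz":0,"hand":1},{"dx":0,"dy":0,"dz":0,"rx":0,"ry":0,"rz":0,"hand":1},{"dx":0,"dy":0,"dz":0,"rx":0,"ry":0,"rz":0,"hand":1},{"dx":0,"dy":0,"dz":0,"rx":0,"ry":0,"rz":0,"hand":1},{"dx":0,"dy":0,"dz":0,"rx":0,"ry":0,"rz":0,"hand":1}])

```text
time_s: 3.45
tool_pos: [0.5238, -0.3164, 0.0419]
tool_rot: [-0.482, 1.517, 0.487]
ft_force: [-2.2, 0.6, 16.3]
opening: 0.0349
```

```bash
python3 - <<'E'
from h import *
from bench import arm
c=arm.capture("scene");cv2.imwrite("pics/s3z.png",cv2.resize(c["img"][130:280,230:400],None,fx=4,fy=4,interpolation=cv2.INTER_CUBIC))
o=arm.get_obs();print(o["time_s"],o["tool_pos"],o["ft_force"],o["opening"])
E
```

```text
3.5 [ 0.52377507 -0.31634762  0.04197404] [-0.35426386  0.09191958  6.14631642] 0.03456934701203864
```

View pics/s3z.png

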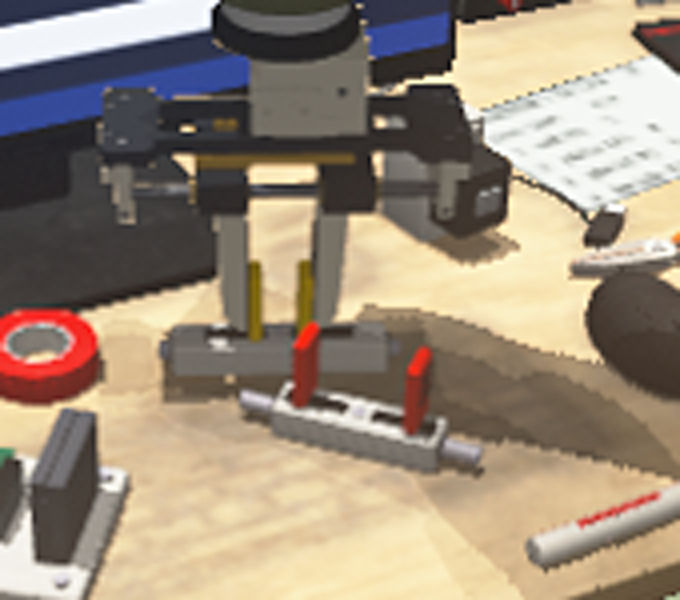

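Both ears are squeezed in (opening 35 mm) and the pins are drawn in. Next I'll lift.

>>> move_arm(targets=[{"dx":0,"dy":0,"dz":0.01,"rx":0,"ry":0,"rz":0,"hand":1},{"dx":0,"dy":0,"dz":0.03,"rx":0,"ry":0,"rz":0,"hand":1},{"dx":0,"dy":0,"dz":0.055,"rx":0,"ry":0,"rz":0,"hand":1},{"dx":0,"dy":0,"dz":0.08,"rx":0,"ry":0,"rz":0,"hand":1},{"dx":0,"dy":0,"dz":0.105,"rx":0,"ry":0,"rz":0,"hand":1},{"dx":0,"dy":0,"dz":0.125,"rx":0,"ry":0,"rz":0,"hand":1},{"dx":0,"dy":0,"dz":0.135,"rx":0,"ry":0,"rz":0,"hand":1},{"dx":0,"dy":0,"dz":0.135,"rx":0,"ry":0,"rz":0,"hand":1}])

```text
time_s: 4.3
tool_pos: [0.5241, -0.3167, 0.1782]
tool_rot: [-0.483, 1.516, 0.485]
ft_force: [-0.5, -0.9, -2.3]
opening: 0.0342
```

```bash
python3 - <<'E'
from h import *
from bench import arm
c=arm.capture("scene");cv2.imwrite("pics/s4z.png",cv2.resize(c["img"][100:270,210:400],None,fx=3.5,fy=3.5,interpolation=cv2.INTER_CUBIC))
o=arm.get_obs();print(o["time_s"],o["tool_pos"],o["ft_force"],o["opening"])
E
```

```text
4.35 [ 0.52354521 -0.31651266  0.17703002] [-0.13787026 -0.1753152  -2.03627567] 0.034314617011499356
```

View pics/s4z.png

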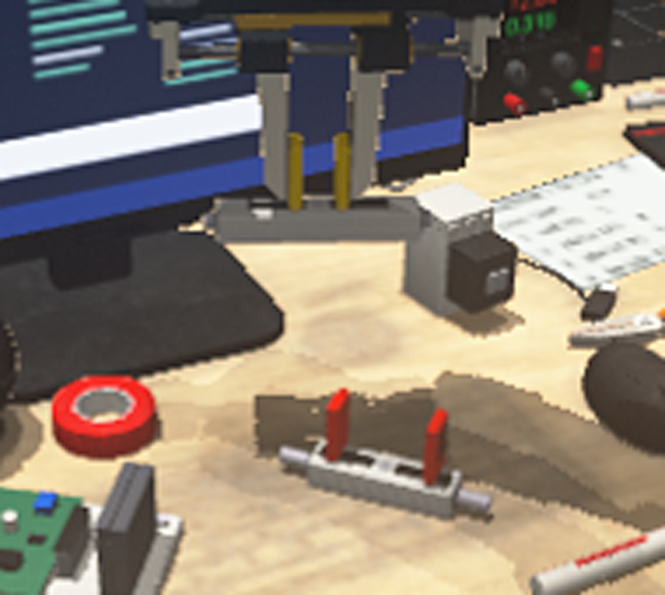

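The bar is held level with its pins in, and the short bar is untouched. I'll carry it over the jig.

>>> move_arm(targets=[{"dx":0.008,"dy":0.02,"dz":0,"rx":0,"ry":0,"rz":-1,"hand":1},{"dx":0.019,"dy":0.055,"dz":0,"rx":0,"ry":0,"rz":-3,"hand":1},{"dx":0.032,"dy":0.09,"dz":0,"rx":0,"ry":0,"rz":-5,"hand":1},{"dx":0.045,"dy":0.125,"dz":0,"rx":0,"ry":0,"rz":-7,"hand":1},{"dx":0.057,"dy":0.16,"dz":0,"rx":0,"ry":0,"rz":-9,"hand":1},{"dx":0.068,"dy":0.192,"dz":0,"rx":0,"ry":0,"rz":-11,"hand":1},{"dx":0.075,"dy":0.212,"dz":0,"rx":0,"ry":0,"rz":-12.5,"hand":1},{"dx":0.0775,"dy":0.2185,"dz":0,"rx":0,"ry":0,"rz":-13,"hand":1}])

```text
time_s: 5.15
tool_pos: [0.6012, -0.0948, 0.1758]
tool_rot: [-0.306, 1.551, 0.313]
ft_force: [1.2, -0.9, -2.5]
opening: 0.0344
```

>>> move_arm(targets=[{"dx":0,"dy":0,"dz":0,"rx":0,"ry":0,"rz":0,"hand":1},{"dx":0,"dy":0,"dz":0,"rx":0,"ry":0,"rz":0,"hand":1}])

```text
time_s: 5.35
tool_pos: [0.6004, -0.0957, 0.1749]
tool_rot: [-0.306, 1.552, 0.313]
ft_force: [0.3, -0.1, -1.8]
opening: 0.0339
```

```bash
python3 - <<'E'
from h import *
from bench import arm
from scipy.spatial.transform import Rotation as R
for n in("scene","top"):
    c=arm.capture(n);pickle.dump(c,open(n+"5.pkl","wb"))
    cv2.imwrite(f"pics/{n}5.png",cv2.resize(c["img"][90:300,110:310] if n=="scene" else c["img"][70:240,160:360],None,fx=2.8 if n=="scene" else 3.5,fy=2.8 if n=="scene" else 3.5,interpolation=cv2.INTER_CUBIC))
o=arm.get_obs();r=R.from_rotvec(o["tool_rot"]).as_matrix();print(o["time_s"],o["tool_pos"],o["qpos"],o["ft_force"],o["opening"]);print(r.round(3),np.degrees(np.arctan2(r[1,2],r[0,2])))
E
```

```text
5.45 [ 0.60051175 -0.09650285  0.17527346] [ 0.37752542  0.56525596 -0.45839925  1.90451178  0.34777822  0.75469817
  0.11647376] [-0.63564818  0.5503695  -1.82437296] 0.03446604035003698
[[-0.004 -0.383  0.924]
 [ 0.004  0.924  0.383]
 [-1.     0.005 -0.002]] 22.512463076718813
```

View pics/scene5.png

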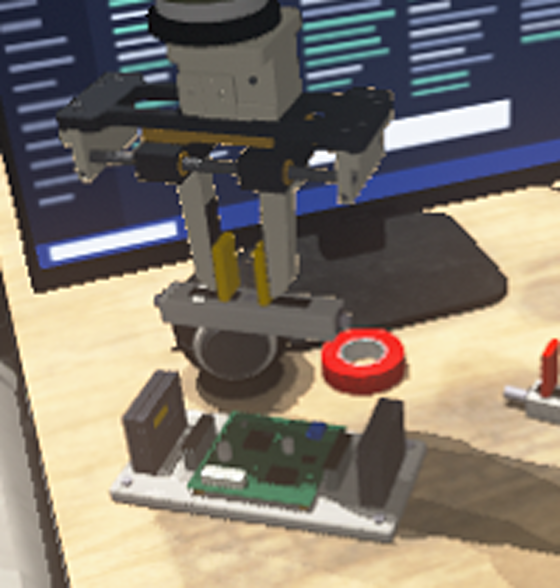

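View pics/top5.png

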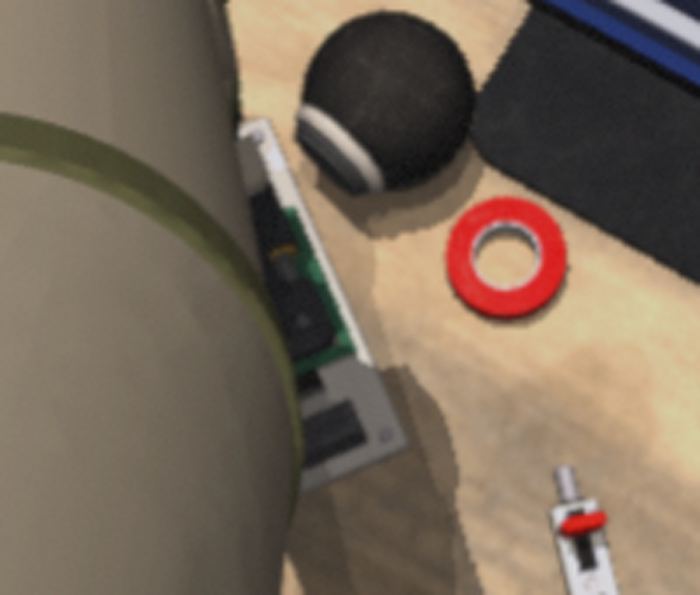

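```bash
cat >> h.py <<'E'
BARS=[box(-.013,.013,-.06,.06,0,.02)]+[box(-.012,.012,*s,.02,.062) for s in((.010,.018),(-.018,-.010))]+[box(-.005,.005,*s,.005,.015) for s in((.06,.068),(-.068,-.06))]
JIG2=[box(-.05,.05,-.103,.103,0,.012)]+[box(-.03,.03,*s,.012,.062) for s in((.075,.093),(-.093,-.075))]
E
python3 - <<'E'
from h import *
s=load("scene5");off=(130,160);sc=5
cr=cv2.resize(s["img"][160:290,130:275],None,fx=sc,fy=sc,interpolation=cv2.INTER_CUBIC)
pj=np.load("p.npz")["pj"]
draw(s,pj,JIG2,(0,255,255),0,sc,off,cr)
draw(s,[.6005,-.0965,np.radians(22.5-90)],BARS,(255,0,255),.133,sc,off,cr)
cv2.imwrite("pics/ov5.png",cr[:600])
E
```

```text
(no output)
```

View pics/ov5.png

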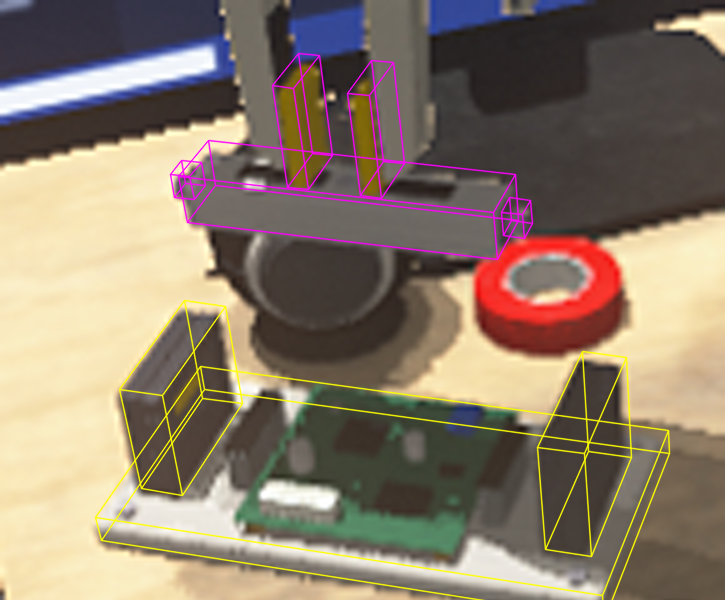

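The overlay shows the same 2 mm vertical camera offset on bar and jig. The bar sits centred over the jig with about 7 mm of room at each end. I'll lower it to just above the uprights and check again.

>>> move_arm(targets=[{"dx":0.0005,"dy":-0.0015,"dz":-0.02,"rx":0,"ry":0,"rz":0,"hand":1},{"dx":0.0005,"dy":-0.0015,"dz":-0.04,"rx":0,"ry":0,"rz":0,"hand":1},{"dx":0.0005,"dy":-0.0015,"dz":-0.055,"rx":0,"ry":0,"rz":0,"hand":1},{"dx":0.0005,"dy":-0.0015,"dz":-0.063,"rx":0,"ry":0,"rz":0,"hand":1},{"dx":0.0005,"dy":-0.0015,"dz":-0.065,"rx":0,"ry":0,"rz":0,"hand":1},{"dx":0.0005,"dy":-0.0015,"dz":-0.065,"rx":0,"ry":0,"rz":0,"hand":1}])

```text
time_s: 6.05
tool_pos: [0.6011, -0.0981, 0.1104]
tool_rot: [-0.305, 1.552, 0.312]
ft_force: [0.5, -0.3, -1.5]
opening: 0.0343
```

```bash
python3 - <<'E'
from h import *
from bench import arm
c=arm.capture("scene");pickle.dump(c,open("scene6.pkl","wb"))
cv2.imwrite("pics/s6.png",cv2.resize(c["img"][160:280,135:275],None,fx=5,fy=5,interpolation=cv2.INTER_CUBIC))
o=arm.get_obs();print(o["time_s"],o["tool_pos"],o["ft_force"],o["opening"])
E
```

```text
6.1 [ 0.60134892 -0.09801693  0.11074988] [ 0.23101152 -0.25142817 -1.86504923] 0.03431136065274405
```

View pics/s6.png

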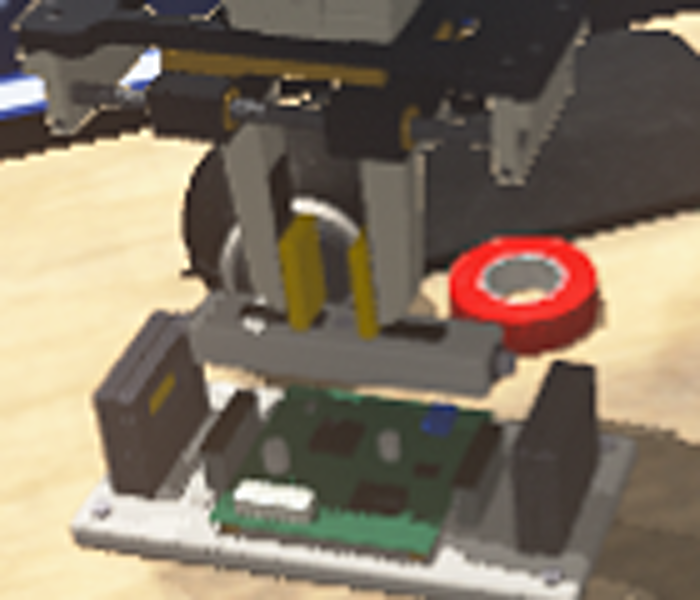

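```bash
python3 - <<'E'
from h import *
s=load("scene6");off=(135,205);sc=7
cr=cv2.resize(s["img"][205:285,135:249],None,fx=sc,fy=sc,interpolation=cv2.INTER_CUBIC)
cr=cv2.resize(s["img"][205:285,135:270],None,fx=5.9,fy=5.9,interpolation=cv2.INTER_CUBIC);sc=5.9
pj=np.load("p.npz")["pj"]
draw(s,pj,JIG2,(0,255,255),0,sc,off,cr)
draw(s,[.6013,-.0980,np.radians(22.5-90)],BARS[:1]+BARS[3:],(255,0,255),.0687,sc,off,cr)
cv2.imwrite("pics/ov6.png",cr)
E
```

```text
(no output)
```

View pics/ov6.png

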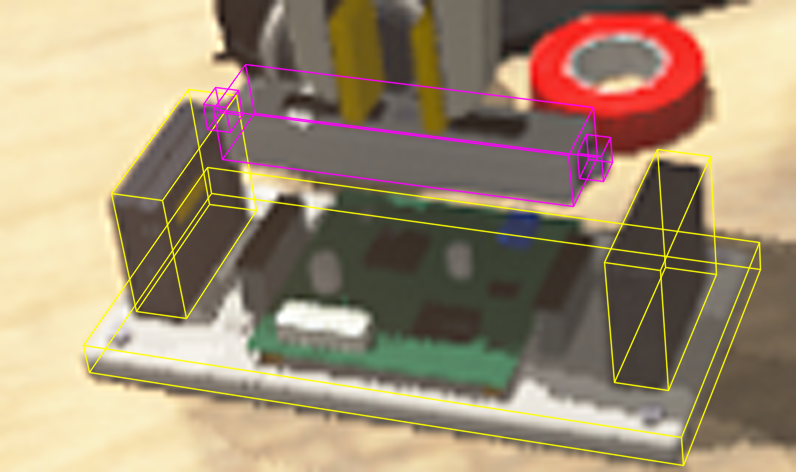

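Bar and jig both match their models within about 1.5 mm, well inside the 7 mm end room. I'll lower it onto the rest posts.

>>> move_arm(targets=[{"dx":0,"dy":0,"dz":-0.008,"rx":0,"ry":0,"rz":0,"hand":1},{"dx":0,"dy":0,"dz":-0.016,"rx":0,"ry":0,"rz":0,"hand":1},{"dx":0,"dy":0,"dz":-0.023,"rx":0,"ry":0,"rz":0,"hand":1},{"dx":0,"dy":0,"dz":-0.028,"rx":0,"ry":0,"rz":0,"hand":1},{"dx":0,"dy":0,"dz":-0.031,"rx":0,"ry":0,"rz":0,"hand":1},{"dx":0,"dy":0,"dz":-0.0325,"rx":0,"ry":0,"rz":0,"hand":1},{"dx":0,"dy":0,"dz":-0.0325,"rx":0,"ry":0,"rz":0,"hand":1}])

```text
time_s: 6.8
tool_pos: [0.6013, -0.0979, 0.0781]
tool_rot: [-0.305, 1.551, 0.312]
ft_force: [-0.6, 0.6, -1.7]
opening: 0.0343
```

```bash
python3 - <<'E'
from h import *
from bench import arm
c=arm.capture("scene");pickle.dump(c,open("scene7.pkl","wb"))
cv2.imwrite("pics/s7.png",cv2.resize(c["img"][180:285,135:270],None,fx=5.5,fy=5.5,interpolation=cv2.INTER_CUBIC))
o=arm.get_obs();print(o["time_s"],o["tool_pos"],o["ft_force"],o["moment"],o["opening"])
E
```

```text
6.85 [ 0.60142027 -0.09799884  0.0782938 ] [ 0.61726899  0.56805105 -1.55175185] [-0.07037484 -0.14002116 -0.02709782] 0.034563012927888534
```

View pics/s7.png

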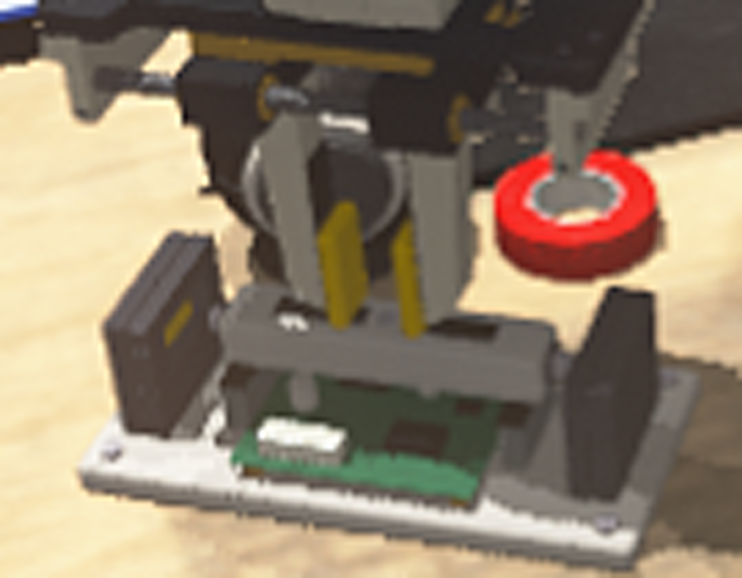

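The bar is level between the uprights, with its left pin at about (215,318) facing the yellow recess at about (165–190, 305–345). The hand still carries the weight, so I'll ease down the last 2–3 mm.

>>> move_arm(targets=[{"dx":0,"dy":0,"dz":-0.001,"rx":0,"ry":0,"rz":0,"hand":1},{"dx":0,"dy":0,"dz":-0.002,"rx":0,"ry":0,"rz":0,"hand":1},{"dx":0,"dy":0,"dz":-0.0025,"rx":0,"ry":0,"rz":0,"hand":1},{"dx":0,"dy":0,"dz":-0.0025,"rx":0,"ry":0,"rz":0,"hand":1}])

```text
time_s: 7.25
tool_pos: [0.6015, -0.098, 0.076]
tool_rot: [-0.305, 1.551, 0.311]
ft_force: [-0.9, 0.5, 1.2]
opening: 0.034
```

The bar has touched down (force changed from -1.6 to +1.2 N). I'll open the gripper gradually, but not so far that it nears the uprights.

>>> move_arm(targets=[{"dx":0,"dy":0,"dz":0,"rx":0,"ry":0,"rz":0,"hand":0.55},{"dx":0,"dy":0,"dz":0,"rx":0,"ry":0,"rz":0,"hand":0.45},{"dx":0,"dy":0,"dz":0,"rx":0,"ry":0,"rz":0,"hand":0.35},{"dx":0,"dy":0,"dz":0,"rx":0,"ry":0,"rz":0,"hand":0.25},{"dx":0,"dy":0,"dz":0,"rx":0,"ry":0,"rz":0,"hand":0.12},{"dx":0,"dy":0,"dz":0,"rx":0,"ry":0,"rz":0,"hand":0.12},{"dx":0,"dy":0,"dz":0,"rx":0,"ry":0,"rz":0,"hand":0.12},{"dx":0,"dy":0,"dz":0,"rx":0,"ry":0,"rz":0,"hand":0.12}])

```text
time_s: 8.05
tool_pos: [0.6015, -0.098, 0.0761]
tool_rot: [-0.305, 1.551, 0.311]
ft_force: [0.4, 0.5, 0.6]
opening: 0.0817
```

```bash
python3 - <<'E'
from h import *
from bench import arm
c=arm.capture("scene");pickle.dump(c,open("scene8.pkl","wb"))
cv2.imwrite("pics/s8.png",cv2.resize(c["img"][180:285,135:270],None,fx=5.5,fy=5.5,interpolation=cv2.INTER_CUBIC))
o=arm.get_obs();print(o["time_s"],o["tool_pos"],o["ft_force"],o["moment"],o["opening"])
E
```

```text
8.1 [ 0.60147467 -0.09805498  0.07610071] [ 0.16026621  0.73574396 -0.16984394] [-0.02286456 -0.11763714  0.00221294] 0.08178458333154467
```

View pics/s8.png

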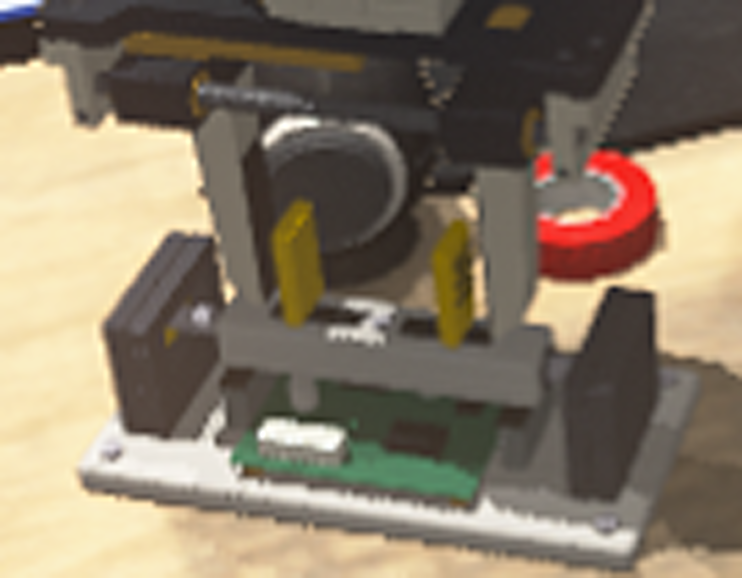

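Both ears have sprung apart (about 297 and 455), and the left pin runs into its recess at about (190,318). I'll withdraw straight up and then inspect from both cameras.

>>> move_arm(targets=[{"dx":0,"dy":0,"dz":0.008,"rx":0,"ry":0,"rz":0,"hand":0.1},{"dx":0,"dy":0,"dz":0.022,"rx":0,"ry":0,"rz":0,"hand":0.1},{"dx":0,"dy":0,"dz":0.042,"rx":0,"ry":0,"rz":0,"hand":0.1},{"dx":0,"dy":0,"dz":0.067,"rx":0,"ry":0,"rz":0,"hand":0.1},{"dx":0,"dy":0,"dz":0.092,"rx":0,"ry":0,"rz":0,"hand":0.1},{"dx":0,"dy":0,"dz":0.12,"rx":0,"ry":0,"rz":0,"hand":0.1},{"dx":0,"dy":0,"dz":0.15,"rx":0,"ry":0,"rz":0,"hand":0.1},{"dx":0,"dy":0,"dz":0.16,"rx":0,"ry":0,"rz":0,"hand":0.1}])

```text
time_s: 8.9
tool_pos: [0.6026, -0.0979, 0.2403]
tool_rot: [-0.306, 1.546, 0.31]
ft_force: [-0.7, 0.3, -1.0]
opening: 0.0837
```

>>> move_arm(targets=[{"dx":-0.015,"dy":-0.03,"dz":0,"rx":0,"ry":0,"rz":0,"hand":0},{"dx":-0.03,"dy":-0.06,"dz":0,"rx":0,"ry":0,"rz":0,"hand":0},{"dx":-0.045,"dy":-0.1,"dz":0,"rx":0,"ry":0,"rz":0,"hand":0},{"dx":-0.06,"dy":-0.14,"dz":0,"rx":0,"ry":0,"rz":0,"hand":0},{"dx":-0.075,"dy":-0.18,"dz":0,"rx":0,"ry":0,"rz":0,"hand":0},{"dx":-0.09,"dy":-0.22,"dz":0,"rx":0,"ry":0,"rz":0,"hand":0},{"dx":-0.1,"dy":-0.25,"dz":0,"rx":0,"ry":0,"rz":0,"hand":0},{"dx":-0.1,"dy":-0.25,"dz":0,"rx":0,"ry":0,"rz":0,"hand":0}])

```text
time_s: 9.7
tool_pos: [0.4997, -0.3532, 0.2399]
tool_rot: [-0.302, 1.549, 0.303]
ft_force: [0.2, 0.4, -0.9]
opening: 0.0932
```

```bash
python3 - <<'E'
from h import *
from bench import arm
pj=np.load("p.npz")["pj"]
for n,(x0,y0,w,h,sc) in {"scene":(135,190,140,100,5.5),"top":(170,80,190,170,3.5)}.items():
    c=arm.capture(n);pickle.dump(c,open(n+"9.pkl","wb"))
    cr=cv2.resize(c["img"][y0:y0+h,x0:x0+w],None,fx=sc,fy=sc,interpolation=cv2.INTER_CUBIC)
    cv2.imwrite(f"pics/{n}9.png",cr)
o=arm.get_obs();print(o["time_s"],o["tool_pos"],o["ft_force"],o["opening"])
E
```

```text
9.8 [ 0.50212302 -0.34819183  0.24024235] [0.13096934 0.477846   0.12460481] 0.09274804094936924
```

View pics/scene9.png

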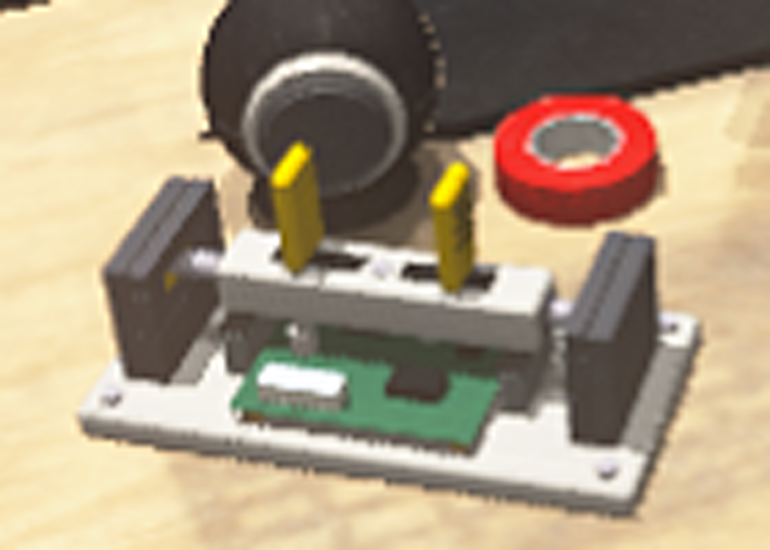

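View pics/top9.png

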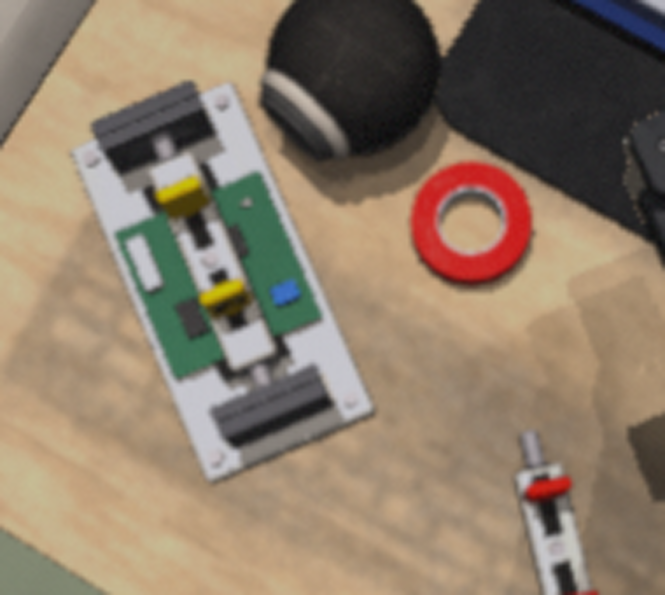

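Both pins appear to run into the uprights, and the housing sits on the posts. I'll check the numbers for ear spacing, centring and level.

```bash
python3 - <<'E'
from h import *
c=load("top9");s=load("scene9");pj=np.load("p.npz")["pj"]
e=pix2w(c,(np.array([(181,191),(226,294)])+.5)/3.5-.5+[170,80],.096);print("ears",e,np.linalg.norm(e[0]-e[1]),"mid",e.mean(0))
a=pj[2];Rm=np.array([[np.cos(a),np.sin(a)],[-np.sin(a),np.cos(a)]])
print("ears in jig frame",(e[:,:2]-pj[:2])@Rm.T)
for n,k in(("top",c),("scene",s)):
    u,v,P=cloud(k);L=(P[:,:2]-pj[:2])@Rm.T
    for lo,hi in((-.058,-.037),(-.02,.02),(.037,.058)):
        m=(abs(L[:,0])<.008)&(L[:,1]>lo)&(L[:,1]<hi)&(P[:,2]>.04)&(P[:,2]<.065);print(n,"housing top z",lo,m.sum(),np.median(P[m,2]).round(4))
for n,k,off,w,h,sc in(("scene",s,(135,190),140,100,5.5),("top",c,(185,95),100,120,5)):
    cr=cv2.resize(k["img"][off[1]:off[1]+h,off[0]:off[0]+w],None,fx=sc,fy=sc,interpolation=cv2.INTER_CUBIC)
    draw(k,[.6013,-.098,a],[box(-.013,.013,-.06,.06,0,.02)]+[box(-.012,.012,*t,.02,.062) for t in((.025,.033),(-.033,-.025))]+[box(-.005,.005,*t,.005,.015) for t in((.06,.083),(-.083,-.06))],(255,0,255),.034,sc,off,cr)
    cv2.imwrite(f"pics/ov9{n}.png",cr)
E
```

```text
ears [[ 0.62727705 -0.0882386   0.096     ]
 [ 0.57379465 -0.11124362  0.096     ]] 0.0582202599732455 mid [ 0.60053585 -0.09974111  0.096     ]
ears in jig frame [[ 0.00098254  0.02791999]
 [ 0.00183118 -0.03029409]]
top housing top z -0.058 98 0.0531
top housing top z -0.02 153 0.0534
top housing top z 0.037 50 0.0532
scene housing top z -0.058 54 0.0523
scene housing top z -0.02 97 0.0525
scene housing top z 0.037 48 0.0523
```

View pics/ov9scene.png

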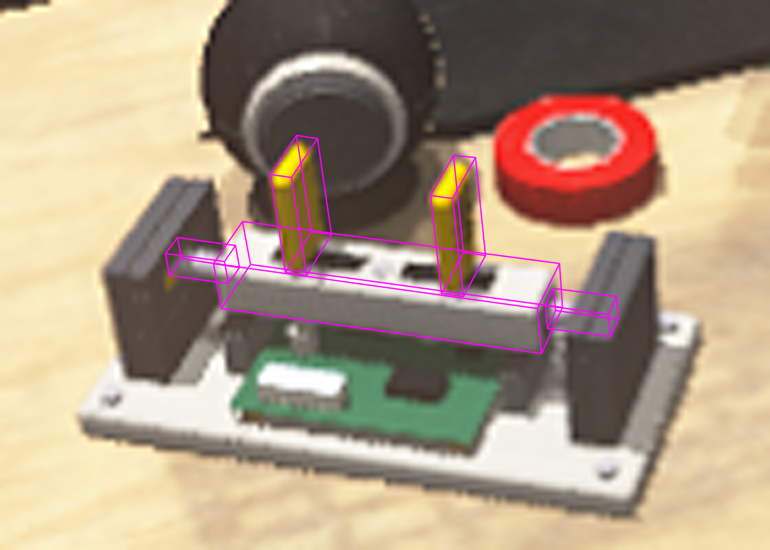

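View pics/ov9top.png

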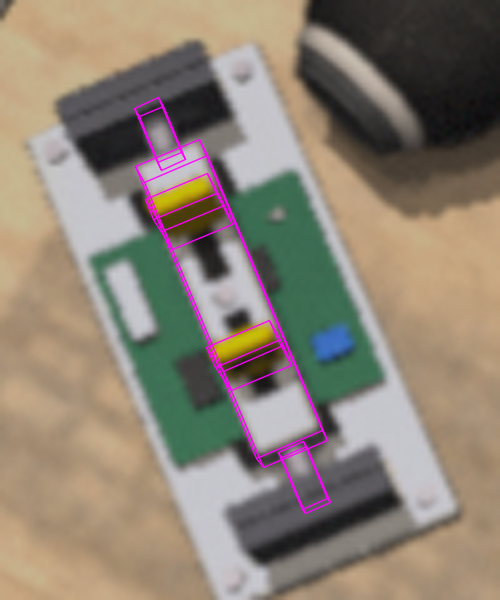

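Ear centres are 58.2 mm apart (58 expected with both pins in their recesses). The housing is level within 0.3 mm, and its top is at 52–53 mm (54 expected, given the cameras' roughly 2 mm error). I'll hand the job in.

```bash
python3 - <<'E'
from bench import arm
o=arm.get_obs();print(abs(o["joint_velocities"]).max(),o["ft_force"])
print(arm.job_done())
E
```

```text
0.03177577038109186 [0.13096934 0.477846   0.12460481]
the job is handed in; nothing more can be done
None
```

The long bar with yellow ears is fitted in the jig. I squeezed its ears, lowered it between the uprights onto the rest posts and let go, so both pins sprang out. I then withdrew the arm and handed the job in at about 9.8 s. The short bar with red ears was not touched.

**Last checks:**
- **Pins:** the ear centres measured 58.2 mm apart, against 58 mm expected with both pins in their recesses. Both cameras show each pin running into its upright; the uprights partly hide the tips.
- **Position:** the ears sit within about 2 mm of the jig's centre, and the housing is level within 0.3 mm.
- **Height:** the housing top read 52–53 mm instead of the nominal 54 mm, which is within the cameras' roughly 2 mm error.
- **Forces:** the highest wrist force I read was about 16 N, while the gripper closed on the ears. The gripper was clear of everything at the end.

No check failed. The only refused command was the first move call, which lacked some fields; the arm did not move on it.

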